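# Stow the clutch lever and close up the yard tool cabinet

### The arm

A 7-joint arm with a two-finger parallel gripper is mounted at the origin on the work surface. World frame = base frame: x ahead of the robot, y to its left, z up, the work surface at z = 0. Lengths are in m, angles in rad, forces in N, time in s.
With the tool pointing down it reaches from about 0.4 to 0.875 m from the base axis. Payload 19.3 kg.
Tool frame: the origin (TCP) lies on the centre line of the jaws, within the pads' length; the fingertips stand 14 mm ahead of it and the grasp point (between the pads) lies 5 mm behind it; z points along the fingers, y is the line along which they close (so a half turn about z gives the same grasp; the last joint's range is limited). The gripper opens to 85 mm and grips with 20 to 120 N. Pads are 22 mm wide; open, the fingers measure 114 mm over their backs; the gripper's body (76 mm by 85 mm) begins 54 mm behind the grasp point. The pads swing forward as they close: fully open they stand 13 mm farther back than shut.
Start: joints at [-0.07, 0.521, -0.036, 1.599, 0.021, 1.021, -0.113], TCP at [0.625, -0, 0.223] pointing down, gripper open.
Joint ranges: [-2.91, 2.91], [-0.3, 2.13], [-1.5, 1.42], [0.17, 2.43], [-1.26, 4.41], [0.16, 1.93], [-2.52, 2.52]. Speed limits (rad/s): [1.89, 1.89, 2.39, 2.39, 3.01, 3.01, 3.01].

### API

Orientations are given as [roll, pitch, yaw] about the fixed x, y, z axes, in that order (R = Rz(yaw) Ry(pitch) Rx(roll)).
In Python, from workcell import bot, grab_frame, regions_of gives the robot as it stands. The module is installed in compiled form; this text tells all that it offers.
- The arm moves only by the tool play_rows, never from a script. Its argument "plan" is a list of rows, each a list of 3 entries, a list of its own where there are three numbers: the shift along the tool's x, y, z in units of 2.5 cm (1.0 is 2.5 cm), then the turn, a rotation vector about the tool's x, y, z in units of 0.15 rad (1.0 is 0.15 rad), then the closure, from -1 (fully open) to 1 (shut). In form: [[[tx, ty, tz], [rx, ry, rz], jaw], ...]. A call has 1 to 20 rows; each row shifts and turns the commanded pose from where the row before left it, along the tool's axes as they then stand; what a row does not reach is not made up. A row lasts 1/8 s, in which the tool goes at most 62.5 mm and 10.7 degrees, less where a joint would pass 70% of its speed; a pose out of reach is approached as far as the arm can. A call with a number of a shift or a turn outside -1 to 1 is refused whole. A call with a gripper value outside its range is refused whole. The fingers move at their own pace and stop on an object; "newtons" is the grip in N (left out, the last holds). Time passes only in rows, so rows that do not move let the fingers close. It gives the time, the measured TCP pose, the force, the opening and the grip force at its end, in the units of the state.
- bot.observe(): the state, without advancing time (a new reading comes with each control period).
- grab_frame(name): name is "scene" or "side" or "wrist"; returns a dict with "pixels" (480x640x3 uint8, red, green, blue), "depth" (480x640 float32, m along the optical axis (not along the pixel's ray), 0 where there is no reading), "camera_matrix" (3x3 intrinsics, pixels), "R" (3x3) and "t" (3): a world point X has camera coordinates R X + t. Camera axes: x right, y down, z forward; pixel columns grow to the right and rows downward; lengths in m; the calibration is good to about 2 mm. A picture is of the moment at which its call begins.
- bot.job_done(): hands the job in; it is judged then, once.
Trained networks look in the newest picture that a camera, given by its name, has taken for a name from the list of things; names that differ only in an ending like _2 or _b are one class to them, and where a whole thing is asked for, a point or a joint stands for the part that bears it (a point fixed in the world has none). Each returns a list of dicts, best first, with "p" (0 to 1); they miss things now and then, are a little off and sometimes report something else, mostly with a low value. They report only what shows in the picture. A call takes as long as a camera call. They do not tell look-alikes from the thing itself.
- regions_of(thing, camera): "mask" (480x640 bool, what is visible of it) and "box" ([left, top, right, bottom] in pixels, round what is visible of it).
The state is a dict: "clock": time; "qpos": joint angles; "qd": joint speeds; "joint_efforts": joint torques, N m; "position": TCP position; "tool_rot": TCP orientation; "force": force on the tool from outside, world axes, zero at the start; "moment": the same for the moment, N m; "grip_width": finger opening in m; "finger_force": force on a finger pad.
Only numpy, scipy, OpenCV 4.12 (cv2) and the standard library are available. Lean on these libraries where they do the work, as an engineer would, in place of code of your own. Each camera call takes 0.05 s, during which the arm holds its last target. There are 200 camera calls.

### The job

Put the silver clutch lever away, lying flat on the floor of the open red drawer beside the black socket tray, then push the drawer fully home until it clicks in at its detent, without slamming it. Shut the cabinet's small swing door as well (before or after, as suits you), and leave the mug of screwdrivers, the black filter cover and the green bottle where they stand.

Things in the scene. Friction and masses are not known exactly. Their poses are not given: they have to be found in the camera images.
- cabinet: Fixed blue steel tool cabinet, 240 deep (x) x 360 wide (y) x 230 high, on a 4 mm rubber mat. Origin: centre of its underside; its front faces its own -x. Front faces of the shut drawer and door: x = -120 mm. Red drawer at y -34 to +170 mm, red swing door at y -172 to -46 mm. Over the drawer is an open gap up to z = 135 mm, then a fixed louvred panel.
- hood (a point): Middle of the front lower edge of the cabinet's grey top (axes as the cabinet's), 210 mm above the cabinet's underside: it juts out level as a rain hood, 372 wide, 55 mm in front of the shut drawer and door, so an upright tool cannot push either of them home; lean the tool back 30 to 45 degrees.
- drawer (a joint): How far the drawer is out, m: 0 = fully home (its floor centre then at cabinet x = -10 mm), 0.18 = stop. It starts open and slides along the cabinet's x with about 2 N of friction; in the last 15 mm a sprung detent resists (about 12 N), and from 6 mm it draws the drawer home with a click.
- drawer_floor (a point): Centre of the drawer's inner floor, moving with the drawer, axes as the cabinet's (cabinet y = 68, z = 40 mm). Inside is x -98 to +97, y -95 to +95 mm; side walls 32 high, front panel's top edge 36 mm above the floor. A fixed black socket tray (28 mm high) fills y +11 to +93 mm; the lever goes in the free lane, y -95 to +11 mm (centre -42).
- drawer_front (a point): Middle of the drawer's flat red front face (204 wide, 56 high, no handle), the spot to push; axes as the cabinet's, the face looks to -x.
- door (a joint): Swing door angle, rad: 0 = shut, grows as it opens towards the cabinet's -x; it starts ajar, stays where it is left and has no latch.
- door_hinge (a point): Foot of the door's vertical hinge line (cabinet x = -108, y = -172, z = 20 mm), turning with the door: the panel runs 126 mm along this frame's +y, from 2 to 182 mm above this point, 12 mm thick, outer face at this frame's x = -12 mm. Small steel pull on the outer face at y 102 to 114, z 140 to 170 mm.
- lever: Loose silver aluminium clutch lever, 150 long, about 0.14 kg, on the mat at the left or right before the cabinet. Origin: middle of its length, underside; x runs along it to the ball end. Pivot block (34 x 26 x 20 high) centred at x = -58, straight blade 14 wide x 18 high from x = -41 to +41, thinner bent end and 20 mm ball at x = +65 mm.
- lever_ball (a point): Centre of the lever's ball end, 10 mm above its underside.
- lever_pivot (a point): In the lever's pivot block, 62 mm from the middle, 10 mm above its underside.
- mug: Bystander: white ceramic mug, 80 across, 95 high with handle at +y to 65 mm, three screwdrivers standing in it to about 185 mm. Origin: centre of its underside, z up.
- cover: Bystander: black plastic air filter cover, 130 x 90 x 37 mm high. Origin: centre of its underside, z up.
- bottle: Bystander: green plastic oil bottle, 66 across, 190 high. Origin: centre of its underside, z up.
Mind the look-alikes: they are no part of the job. Of the things shaped like the lever, the silver one is meant.

How it is judged:
On the way, in this order (a step that is already met when the one before it is completed fails the run):
1. the lever lies flat on the drawer's floor, let go, while the drawer is still out (x of lever_ball in the frame of drawer_floor between -0.1 and 0.1 m and y of lever_ball in the frame of drawer_floor between -0.098 and 0.098 m and z of lever_ball in the frame of drawer_floor between -0.005 and 0.027 m and x of lever_pivot in the frame of drawer_floor between -0.1 and 0.1 m and y of lever_pivot in the frame of drawer_floor between -0.098 and 0.098 m and z of lever_pivot in the frame of drawer_floor between -0.005 and 0.027 m and value of joint drawer above 0.05 m and contact force between the fingers and lever below 0.1 N), for 0.2 s.
2. the drawer is home at its detent with the lever in it (x of lever_ball in the frame of drawer_floor between -0.1 and 0.1 m and y of lever_ball in the frame of drawer_floor between -0.098 and 0.098 m and z of lever_ball in the frame of drawer_floor between -0.005 and 0.027 m and x of lever_pivot in the frame of drawer_floor between -0.1 and 0.1 m and y of lever_pivot in the frame of drawer_floor between -0.098 and 0.098 m and z of lever_pivot in the frame of drawer_floor between -0.005 and 0.027 m and value of joint drawer below 0.004 m), for 0.2 s.
At the end, for the whole second after the job is handed in: The drawer is within 4 mm of fully home, the door within 0.08 rad of shut, and the lever lies flat and still inside the drawer (both its end points inside the walls and less than 27 mm above the drawer's floor) (all of step 2 and value of joint door below 0.08 rad and linear speed of lever below 0.02 m/s); the robot touches nothing.
It fails at once if the drawer is slammed (closes faster than 0.5 m/s) (velocity of joint drawer below -0.5 m/s).
It fails at once if the mug is shifted more than 30 mm or tipped (distance of mug from where it was at the start of the episode above 0.03 m or angle between mug's own z axis and vertical above 0.5 rad).
It fails at once if the filter cover is shifted more than 30 mm or tipped (distance of cover from where it was at the start of the episode above 0.03 m or angle between cover's own z axis and vertical above 0.5 rad).
It fails at once if the bottle is shifted more than 30 mm or tipped (distance of bottle from where it was at the start of the episode above 0.03 m or angle between bottle's own z axis and vertical above 0.5 rad).
It also fails if it takes over 72 s, if anything falls off the work surface, if the arm or the gripper's body presses on something with over 40 N, if the wrist force passes 120 N, or if a joint passes its speed limit or range.

## Working session

There is one attempt and no reset: what is moved stays moved. The work goes in short steps, Python scripts to look and compute and a tool call to move; the robot and the scene stay as the last step left them, time stands still between calls to the robot, and variables do not carry over. Pictures are saved under pics/ and viewed, at most 10 in all, crops included, and the job is handed in when it is done.

Besides the shell and the picture viewer there is one more tool, called as name(argument=value, ...) on one line, values as JSON. play_rows: Moves the arm, as the interface text tells. Its arguments: {"type":"object","properties":{"plan":{"type":"array"},"newtons":{"type":"number"}},"required":["plan"]}

```bash
mkdir -p pics; cat > h.py <<'E'
import numpy as np, cv2
from workcell import bot, grab_frame, regions_of
def cloud(f):
    d=f["depth"];K=f["camera_matrix"];v,u=np.indices(d.shape)
    P=np.stack([(u-K[0,2])*d/K[0,0],(v-K[1,2])*d/K[1,1],d],-1)
    W=(P-f["t"])@f["R"]; W[d==0]=np.nan
    return W
E
python3 - <<'E'
from h import *
ims=[]
for c in["scene","side"]:
    f=grab_frame(c);np.savez(c,**{k:np.asarray(v) for k,v in f.items()})
    ims.append(f["pixels"][:,:,::-1]);W=cloud(f);print(c,"cam",-f["R"].T@f["t"])
    cv2.imwrite(f"pics/{c}0.png",ims[-1])
    for n in["lever","drawer","door","cabinet","mug","cover","bottle"]:
        for r in regions_of(n,c)[:3]:
            p=W[r["mask"]];p=p[~np.isnan(p[:,0])]
            if len(p): print(n,round(r["p"],2),[int(b) for b in r["box"]],np.median(p,0).round(3),np.percentile(p,2,0).round(3),np.percentile(p,98,0).round(3))
print(bot.observe())
E
```

```text
scene cam [ 0.97689273 -0.31327033  1.70510292]
lever 0.94 [127, 278, 160, 324] [ 0.408 -0.615  0.018] [ 0.367 -0.675  0.001] [ 0.462 -0.564  0.027]
lever 0.85 [227, 244, 270, 277] [ 0.409 -0.324  0.022] [ 0.35  -0.358  0.001] [ 0.478 -0.278  0.032]
lever 0.77 [196, 180, 223, 218] [ 0.205 -0.35   0.019] [ 0.116 -0.367 -0.002] [ 0.256 -0.332  0.028]
drawer 0.69 [340, 238, 377, 270] [ 0.522 -0.016  0.048] [ 0.496 -0.061  0.037] [0.559 0.026 0.086]
door 0.45 [343, 235, 382, 271] [ 0.522 -0.018  0.048] [ 0.494 -0.061  0.005] [0.569 0.028 0.091]
cabinet 0.79 [304, 238, 495, 409] [ 0.763 -0.035  0.232] [ 0.52  -0.206  0.043] [0.901 0.152 0.239]
cabinet 0.66 [430, 163, 473, 208] [0.421 0.317 0.036] [0.356 0.276 0.018] [0.48  0.365 0.047]
mug 0.86 [495, 207, 540, 257] [0.643 0.388 0.096] [0.597 0.353 0.006] [0.672 0.443 0.189]
mug 0.2 [227, 244, 270, 278] [ 0.401 -0.327  0.022] [ 0.348 -0.359  0.   ] [ 0.477 -0.278  0.031]
cover 0.8 [433, 163, 473, 209] [0.423 0.316 0.036] [0.357 0.275 0.016] [0.481 0.363 0.047]
bottle 0.98 [229, 306, 255, 340] [ 0.603 -0.38   0.131] [ 0.565 -0.411  0.014] [
[... 1163 characters left out ...]
7686,  0.52138882, -0.03627089,  1.59950314,  0.02121144,
        1.02111605, -0.11281586]), 'qd': array([-1.10786622e-03, -3.98913882e-05, -1.73365009e-03, -3.48150552e-04,
        8.44350835e-05,  7.40432781e-05, -1.85221887e-04]), 'joint_efforts': array([-1.01140060e-03, -9.26761222e+01,  1.97845884e+00, -3.70224452e+01,
        1.81225181e-02,  1.86740595e-03,  3.08439132e-05]), 'position': array([ 6.24986513e-01, -6.01343455e-05,  2.22896957e-01]), 'tool_rot': array([-3.14156419e+00,  2.64680010e-05,  1.57069520e+00]), 'force': array([-0.25029388, -0.66948136, -0.46189281]), 'moment': array([ 0.04393124,  0.01024007, -0.01550729]), 'finger_force': 0.0, 'grip_width': 0.08544307056301777}
```

View pics/scene0.png

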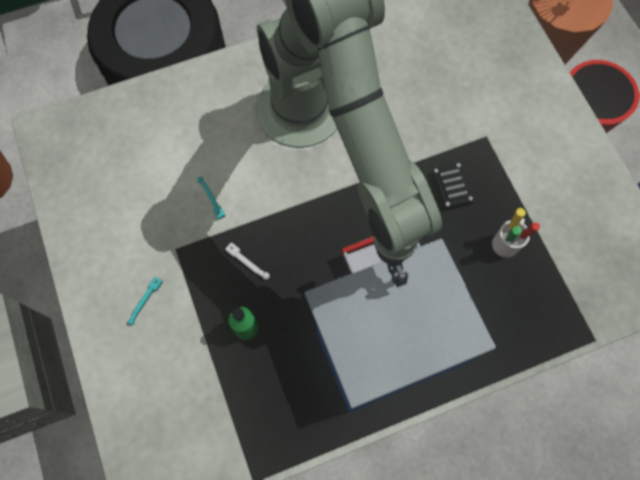

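View pics/side0.png

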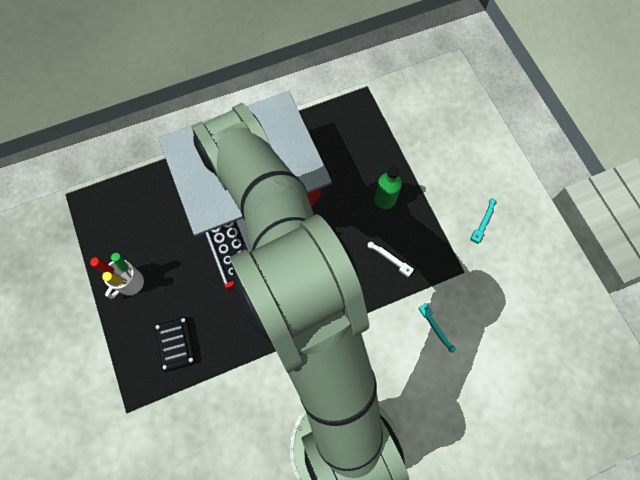

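The silver lever is the middle one (scene about (247,260)). Its block end is at about (405,268) in side and its ball at about (371,245). The drawer is open towards the robot. Next I'll measure the geometry.

```bash
python3 - <<'E'
from h import *
F={c:dict(np.load(c+".npz")) for c in["scene","side"]}
def boxes(P,s): 
    r=cv2.minAreaRect((P*1000).astype(np.float32)); return s,np.round(cv2.boxPoints(r)),r[1],r[2]
for c in F:
    f=F[c];W=cloud(f);px=f["pixels"].astype(int);g=px.max(-1)-px.min(-1)
    m=(abs(W[...,2]-.234)<.004)&(W[...,0]>.45)&(abs(W[...,1])<.3)
    m=cv2.erode(m.astype(np.uint8),np.ones((3,3)));n,l,s,_=cv2.connectedComponentsWithStats(m)
    k=1+np.argmax(s[1:,4]);P=W[l==k];print(c,len(P),P[:,2].mean(),boxes(P[:,:2],"top"))
    # red pixels
    r=(px[...,0]>90)&(px[...,0]>2*px[...,1])&(W[...,2]<.22)&(abs(W[...,1])<.3)&(W[...,0]>.4)
    P=W[r]; print("red",len(P),np.round(P[::max(1,len(P)//40)],3).tolist())
    # lever
    m=(W[...,2]>.010)&(W[...,2]<.045)&(W[...,0]>.3)&(W[...,0]<.52)&(W[...,1]<-.24)&(W[...,1]>-.40)&(px.min(-1)>70)
    P=W[m];b=boxes(P[:,:2],"lever");print(b)
    mu=P[:,:2].mean(0);w,V=np.linalg.eigh(np.cov((P[:,:2]-mu).T));a=V[:,1];s=(P[:,:2]-mu)@a;q=(P[:,:2]-mu)@V[:,0]
    print("axis",a,np.arctan2(a[1],a[0]),"mu",mu,"ends",mu+a*s.min(),mu+a*s.max())
    for lo in np.arange(-.09,.09,.012):
        k=(s>=lo)&(s<lo+.012)
        if k.sum()>2: print(round(lo,3),k.sum(),"w",np.ptp(q[k]).round(3),"mid",((q[k].max()+q[k].min())/2).round(4),"z",np.percentile(P[k,2],90).round(3))
E
```

```text
scene 22 0.23301919854001643 ('top', array([[886.,  66.],
       [890.,  57.],
       [901.,  61.],
       [897.,  70.]], dtype=float32), (11.336881637573242, 9.864087104797363), 23.19866180419922)
red 176 [[0.498, 0.026, 0.089], [0.498, 0.027, 0.081], [0.497, 0.015, 0.083], [0.5, 0.026, 0.079], [0.497, 0.006, 0.084], [0.499, 0.018, 0.074], [0.505, 0.027, 0.082], [0.497, 0.004, 0.077], [0.501, 0.014, 0.076], [0.506, 0.024, 0.08], [0.494, -0.01, 0.075], [0.499, -0.0, 0.078], [0.507, 0.007, 0.092], [0.506, 0.021, 0.073], [0.497, -0.018, 0.082], [0.502, -0.008, 0.087], [0.507, 0.002, 0.087], [0.505, 0.016, 0.067], [0.496, -0.026, 0.082], [0.499, -0.015, 0.078], [0.505, -0.006, 0.084], [0.505, 0.007, 0.07], [0.495, -0.034, 0.076], [0.503, -0.026, 0.09], [0.504, -0.014, 0.081], [0.505, -0.002, 0.069], [0.496, -0.041, 0.079], [0.502, -0.031, 0.084], [0.504, -0.02, 0.08], [0.505, -0.008, 0.068], [0.496, -0.05, 0.082], [0.499, -0.039, 0.078], [0.503, -0.029, 0.078], [0.506, -0.018, 0.072], [0.5, -0.055, 0.088], [0.502, -0.04, 0.077], [0.506, -0.03, 0.076], [0.496, -0.062, 0.076], [0.504, -0.
[... 2121 characters left out ...]
., -261.]], dtype=float32), (148.14170837402344, 28.326702117919922), 32.68156051635742)
axis [-0.8729018  -0.48789595] -2.6319149425821835 mu [ 0.41041552 -0.32004843] ends [ 0.48292553 -0.27951999] [ 0.35341731 -0.35190676]
-0.09 8 w 0.015 mid -0.0006 z 0.023
-0.078 26 w 0.018 mid -0.0017 z 0.024
-0.066 21 w 0.013 mid 0.0007 z 0.022
-0.054 22 w 0.013 mid 0.001 z 0.025
-0.042 24 w 0.015 mid 0.0026 z 0.024
-0.03 23 w 0.014 mid 0.0012 z 0.026
-0.018 23 w 0.015 mid 0.0023 z 0.024
-0.006 23 w 0.015 mid 0.0037 z 0.024
0.006 24 w 0.016 mid 0.0028 z 0.024
0.018 23 w 0.013 mid 0.0028 z 0.025
0.03 38 w 0.025 mid -0.0005 z 0.027
0.042 42 w 0.027 mid -0.0001 z 0.028
0.054 39 w 0.028 mid 0.0016 z 0.026
```

```bash
cat >> h.py <<'E'
def ray(f,u,v,z):
    K=f["camera_matrix"];d=f["R"].T@np.linalg.inv(K)@[u,v,1];c=-f["R"].T@f["t"]
    return c+d*(z-c[2])/d[2]
E
python3 - <<'E'
from h import *
F={c:dict(np.load(c+".npz")) for c in["scene","side"]}
f=F["scene"]
for u,v in[(305,291),(443,240),(495,347),(350,409)]: print(u,v,ray(f,u,v,.234).round(3))
for u,v in[(247,260)]: print("lever",ray(f,u,v,.022).round(3))
for c in F:
    f=F[c];W=cloud(f);m=((W[...,2]>.215)&(W[...,2]<.255)&(W[...,0]>.5)&(abs(W[...,1])<.25)).astype(np.uint8)
    px=f["pixels"].astype(int); m&=(px[...,2]>px[...,0]+3)
    m=cv2.morphologyEx(m,cv2.MORPH_OPEN,np.ones((5,5)))
    v,u=np.nonzero(m); P=np.array([ray(f,a,b,.234)[:2] for a,b in zip(u,v)])
    r=cv2.minAreaRect((P*1000).astype(np.float32));print(c,len(P),cv2.boxPoints(r).round(),r, np.median(W[m>0][:,2]))
print(ray(F["side"],207,233,.08),ray(F["side"],229,288,.08))
s=cv2.resize(F["scene"]["pixels"][225:345,290:450,::-1],None,fx=5,fy=5,interpolation=2)
cv2.imwrite("pics/crop1.png",s)
E
```

```text
305 291 [ 0.61  -0.21   0.234]
443 240 [0.613 0.158 0.234]
495 347 [0.902 0.159 0.234]
350 409 [ 0.907 -0.214  0.234]
lever [ 0.412 -0.316  0.022]
scene 18174 [[ 606.  157.]
 [ 609. -214.]
 [ 906. -212.]
 [ 903.  160.]] ((755.99462890625, -27.170333862304688), (296.71649169921875, 371.6642150878906), 0.45764654874801636) 0.23228517989114403
side 7889 [[ 602.  158.]
 [ 605. -212.]
 [ 906. -210.]
 [ 903.  161.]] ((753.6007080078125, -25.804916381835938), (300.9408874511719, 370.32684326171875), 0.4747726321220398) 0.23134966169688204
[0.66220594 0.13818858 0.08      ] [0.49096805 0.13342565 0.08      ]
```

View pics/crop1.png

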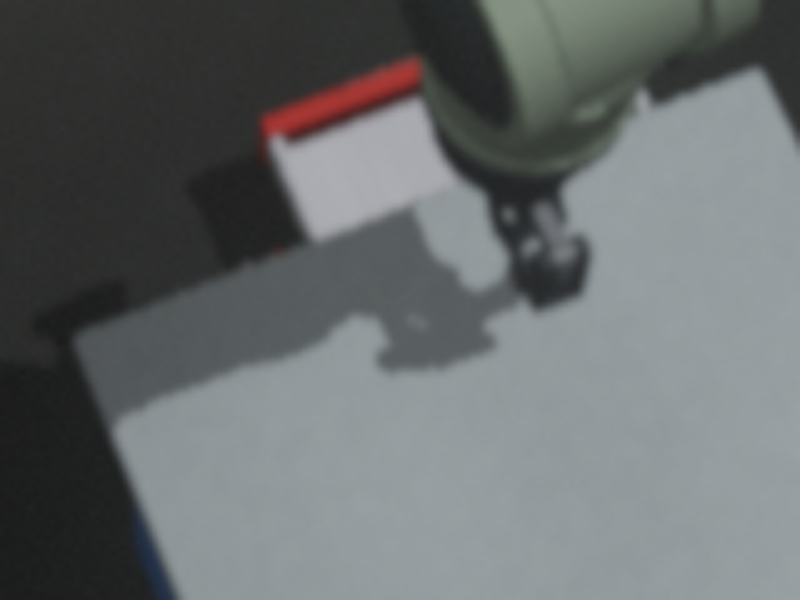

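```bash
python3 - <<'E'
from h import *
for c in["scene","side"]:
    f=dict(np.load(c+".npz"));W=cloud(f)
    for p in[[.625,0,.223],[.625,0,.209],[.625,0,.4],[0,0,0],[0,0,.3]]:
        q=f["camera_matrix"]@(f["R"]@p+f["t"]);print(c,p,(q[:2]/q[2]).round(),q[2])
    if c=="scene":
        for u,v in[(401,283),(397,275),(401,272),(395,268),(385,250),(390,262),(395,240),(400,290),(410,240),(400,200)]: print(u,v,W[v,u].round(3),ray(f,u,v,.234).round(3))
f=grab_frame("wrist");W=cloud(f);print("wristcam",-f["R"].T@f["t"],"axis",f["R"][2]);cv2.imwrite("pics/w0.png",f["pixels"][:,:,::-1])
for v in range(20,480,60): print(v,W[v,320].round(3),W[v,100].round(3),W[v,540].round(3))
E
```

```text
scene [0.625, 0, 0.223] [386. 268.] 1.545679506179882
scene [0.625, 0, 0.209] [386. 269.] 1.558933050990305
scene [0.625, 0, 0.4] [394. 245.] 1.37811683250525
scene [0, 0, 0] [300. 110.] 1.9439516884888928
scene [0, 0, 0.3] [296.  50.] 1.659947156836974
401 283 [0.689 0.002 0.293] [0.677 0.015 0.234]
397 275 [ 0.68  -0.011  0.35 ] [0.655 0.014 0.234]
401 272 [nan nan nan] [0.651 0.027 0.234]
395 268 [ 0.661 -0.007  0.341] [0.636 0.017 0.234]
385 250 [ 0.646 -0.038  0.463] [0.584 0.013 0.234]
390 262 [ 0.654 -0.021  0.381] [0.618 0.012 0.234]
395 240 [ 0.669 -0.042  0.594] [0.569 0.046 0.234]
400 290 [0.692 0.006 0.235] [0.692 0.006 0.234]
410 240 [ 0.672 -0.008  0.566] [0.583 0.081 0.234]
400 200 [ 0.611 -0.011  0.633] [0.475 0.102 0.234]
side [0.625, 0, 0.223] [252. 207.] 1.3106847284587455
side [0.625, 0, 0.209] [253. 209.] 1.3239430825657141
side [0.625, 0, 0.4] [242. 177.] 1.1430612515349268
side [0, 0, 0] [346. 448.] 1.3361828907070405
side [0, 0, 0.3] [353. 457.] 1.052075302700568
wristcam [0.62528923 0.08431202 0.37368363] axis [ 6.21697650e-05 -3.24787083e-01 -9.45787157e-01]
20 [0.629 0.106 0.231] [0.463 0.139 0.004] [0.695 0.106 0.231]
80 [0.629 0.089 0.232] [0.456 0.095 0.003] [0.698 0.089 0.233]
140 [0.629 0.07  0.232] [0.449 0.047 0.004] [0.701 0.07  0.233]
200 [0.63  0.05  0.232] [ 0.44  -0.005  0.003] [0.705 0.05  0.232]
260 [0.63  0.028 0.231] [ 0.431 -0.062  0.004] [0.709 0.028 0.231]
320 [0.63  0.004 0.232] [ 0.42  -0.127  0.003] [0.714 0.003 0.231]
380 [ 0.63  -0.023  0.232] [ 0.41  -0.196  0.004] [ 0.718 -0.024  0.232]
440 [ 0.631 -0.054  0.232] [0.58  0.012 0.3  ] [0.68  0.007 0.294]
```

View pics/w0.png

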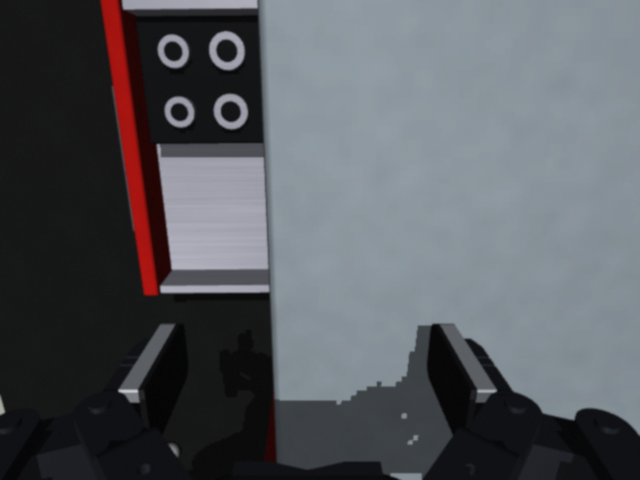

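Wrist view: socket tray (200,80), free lane about (215,210), front panel about (130,150), hood edge at column 268. I need the true fingertip height, since the nominal TCP would sit below the cabinet top.

```bash
python3 - <<'E'
from h import *
f=grab_frame("wrist");W=cloud(f)
for u,v in[(165,330),(172,335),(160,345),(150,375),(175,370),(440,330),(450,345),(465,375),(440,370),(155,360),(310,465),(345,402),(478,395),(135,395)]: print(u,v,W[v,u].round(3))
for p in[[.625,0,.223],[.625,0.0,.209],[.583,0,.222],[.667,0,.222],[.667,.011,.222],[.667,.011,.3]]:
    q=f["camera_matrix"]@(f["R"]@p+f["t"]);print(p,(q[:2]/q[2]).round(),q[2])
E
```

```text
165 330 [0.579 0.012 0.252]
172 335 [0.582 0.011 0.255]
160 345 [0.581 0.012 0.262]
150 375 [0.582 0.012 0.276]
175 370 [0.583 0.    0.258]
440 330 [0.668 0.012 0.253]
450 345 [0.669 0.013 0.263]
465 375 [0.669 0.012 0.276]
440 370 [0.668 0.    0.258]
155 360 [0.581 0.012 0.269]
310 465 [ 0.627 -0.067  0.232]
345 402 [ 0.641 -0.035  0.231]
478 395 [0.67  0.01  0.282]
135 395 [0.58  0.01  0.282]
[0.625, 0, 0.223] [306. 317.] 0.16989711066554428
[0.625, 0.0, 0.209] [306. 301.] 0.18313812947287766
[0.583, 0, 0.222] [202. 315.] 0.1708403534368642
[0.667, 0, 0.222] [411. 316.] 0.1708454420095577
[0.667, 0.011, 0.222] [413. 291.] 0.16727278090282774
[0.667, 0.011, 0.3] [496. 446.] 0.09350139040482747
```

play_rows(plan=[[[-0.95,-0.63,0],[0,0,0],-1],[[-0.95,-0.63,0],[0,0,0],-1],[[-0.95,-0.63,0],[0,0,0],-1],[[-0.95,-0.63,0],[0,0,0],-1],[[-0.95,-0.63,0],[0,0,0],-1],[[-0.95,-0.63,0],[0,0,0],-1],[[-0.95,-0.63,0],[0,0,0],-1],[[-0.95,-0.63,0],[0,0,0],-1],[[-0.95,-0.63,0],[0,0,0],-1],[[-0.95,-0.63,0],[0,0,0],-1],[[-0.95,-0.63,0],[0,0,0],-1],[[-0.95,-0.63,0],[0,0,0],-1],[[-0.95,-0.63,0],[0,0,0],-1],[[0,0,0],[0,0,1],-1],[[0,0,0],[0,0,1],-1],[[0,0,0],[0,0,1],-1],[[0,0,0],[0,0,1],-1],[[0,0,0],[0,0,1],-1],[[0,0,0],[0,0,1],-1],[[0,0,0],[0,0,1],-1]])

```text
clock: 3.4
position: [0.4203, -0.3088, 0.223]
tool_rot: [3.141, -0.0, 0.516]
force: [-0.9, -0.4, 0.4]
grip_width: 0.0853
finger_force: 0.0
```

```bash
cat >> h.py <<'E'
from scipy.spatial.transform import Rotation as Ro
def tool():
    o=bot.observe();return o["position"],Ro.from_euler("xyz",o["tool_rot"]).as_matrix(),o
def lever_fit(W,px,lo=.012,box=(.3,.52,-.42,-.22)):
    m=(W[...,2]>lo)&(W[...,2]<.04)&(W[...,0]>box[0])&(W[...,0]<box[1])&(W[...,1]>box[2])&(W[...,1]<box[3])&(px.min(-1)>70)
    m=cv2.morphologyEx(m.astype(np.uint8),cv2.MORPH_OPEN,np.ones((3,3)))
    n,l,s,_=cv2.connectedComponentsWithStats(m);return l==1+np.argmax(s[1:,4])
E
python3 - <<'E'
from h import *
p,R,o=tool();print(p,o["tool_rot"],o["qpos"].round(2),o["force"])
f=grab_frame("wrist");W=cloud(f);px=f["pixels"];m=lever_fit(W,px)
im=px[:,:,::-1].copy();im[m]=im[m]//2+[0,100,0];cv2.imwrite("pics/w1.png",im)
P=W[m];mu=P.mean(0);w,V=np.linalg.eigh(np.cov((P[:,:2]-mu[:2]).T));a=V[:,1]*np.sign(V[0,1]);n=np.array([-a[1],a[0]])
s=(P[:,:2]-mu[:2])@a;q=(P[:,:2]-mu[:2])@n
mid=mu[:2]+a*(s.min()+s.max())/2;print(m.sum(),mu,"a",a,np.arctan2(a[1],a[0]),"L",np.ptp(s),"mid",mid)
s-=(s.min()+s.max())/2
for lo in np.arange(-.08,.08,.01):
    k=(s>=lo)&(s<lo+.01)
    if k.sum()>5: print(round(lo,2),k.sum(),np.ptp(q[k]).round(3),((q[k].max()+q[k].min())/2).round(4),np.median(P[k,2]).round(3))
E
```

```text
[ 0.42028195 -0.30875209  0.22298066] [ 3.14145974e+00 -1.19564489e-04  5.15907185e-01] [ 0.31  0.37  0.28  1.88 -0.13  0.91 -0.41] [-0.9084123  -0.39863256  0.35461748]
3275 [ 0.41856998 -0.31860215  0.02160816] a [0.86900759 0.49479875] 0.5176032310341083 L 0.14861402200977056 mid [ 0.42168851 -0.31682651]
-0.08 111 0.024 0.0014 0.023
-0.07 278 0.025 0.0009 0.024
-0.06 310 0.025 0.001 0.024
-0.05 345 0.025 0.0011 0.023
-0.04 168 0.013 -0.002 0.021
-0.03 171 0.013 -0.002 0.021
-0.02 178 0.013 -0.0019 0.022
-0.01 179 0.013 -0.0018 0.021
-0.0 185 0.013 -0.0018 0.021
0.01 186 0.013 -0.0017 0.021
0.02 193 0.013 -0.002 0.021
0.03 212 0.013 -0.002 0.021
0.04 174 0.012 0.0001 0.019
0.05 205 0.016 0.0023 0.019
0.06 297 0.019 0.0027 0.022
0.07 83 0.015 0.0023 0.018
```

View pics/w1.png

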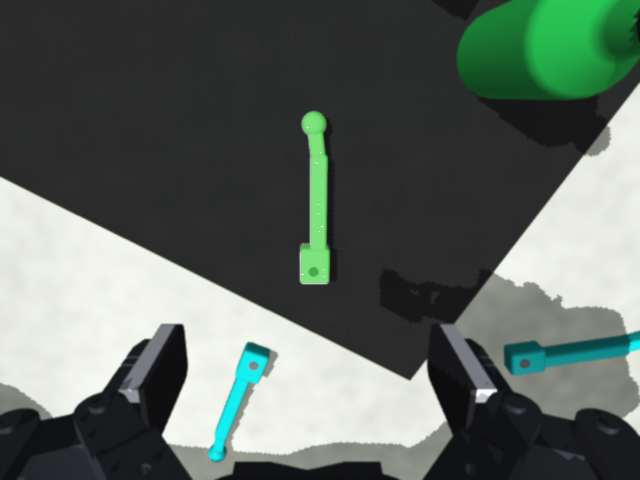

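play_rows(plan=[[[-1,0.38,0],[0,0,0],-1],[[-0.2,0,1],[0,0,0],-1],[[0,0,1],[0,0,0],-1],[[0,0,1],[0,0,0],-1],[[0,0,1],[0,0,0],-1],[[0,0,1],[0,0,0],-1],[[0,0,1],[0,0,0],-1],[[0,0,0.5],[0,0,0],-1],[[0,0,0],[0,1,0],-1],[[0,0,0],[0,1,0],-1],[[0,0,0],[0,1,0],-1],[[-0.435,0,0.9],[0,0,0],-1],[[0,0,0],[0,0,0],-1]])

```text
clock: 5.08
position: [0.3938, -0.3309, 0.0303]
tool_rot: [-3.125, -0.322, 0.519]
force: [0.5, -0.3, 0.1]
grip_width: 0.0853
finger_force: 0.0
```

```bash
cat > chk.py <<'E'
from h import *
p,R,o=tool();print(p.round(4),o["tool_rot"].round(3),"q",o["qpos"].round(2),o["force"].round(1))
f=grab_frame("wrist");W=cloud(f);px=f["pixels"]
T=(W-p)@R   # tool frame
m=(np.abs(T[...,0])<.02)&(np.abs(np.abs(T[...,1])-.047)<.012)&(T[...,2]>-.07)&(W[...,2]>-1)
print("finger tool-frame max z L/R",[np.percentile(T[m&(s*T[...,1]>0)][:,2],99.5).round(4) for s in(1,-1)],[T[m&(s*T[...,1]>0)][:,2].max().round(4) for s in(1,-1)])
l=lever_fit(W,px,.010,(.3,.55,-.45,-.2));P=T[l];b=P[(np.abs(P[:,0])<.012)]
print("lever: n",l.sum(),"x range",P[:,0].min().round(3),P[:,0].max().round(3),"y near axis",b[:,1].min().round(4) if len(b) else None,b[:,1].max().round(4) if len(b) else None, "z",np.percentile(b[:,2],5).round(4) if len(b) else None)
import sys
cv2.imwrite(f"pics/{sys.argv[1]}.png",px[:,:,::-1])
E
python3 chk.py w2
```

```text
[ 0.3938 -0.3309  0.0303] [-3.125 -0.322  0.519] q [ 0.95  0.67 -0.22  2.07 -0.49  0.39  0.19] [ 0.5 -0.3  0.1]
finger tool-frame max z L/R [np.float64(0.0342), np.float64(0.0357)] [np.float64(0.0353), np.float64(0.0369)]
lever: n 13754 x range -0.045 0.095 y near axis -0.0038 0.0104 z 0.0054
```

View pics/w2.png

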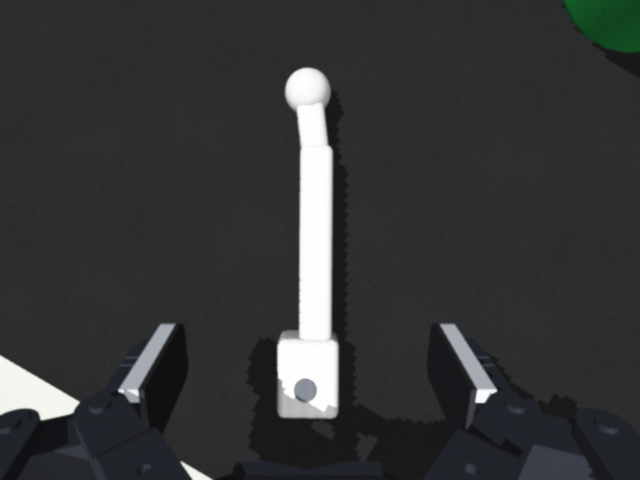

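Pads at columns 175/440 (centre 307), lever blade at column 315, so it needs about +3 mm in tool y. I'll lower in small steps and watch the force.

play_rows(plan=[[[0.2,0.13,0.2],[0,0,0],-1],[[0,0,0.2],[0,0,0],-1],[[0,0,0.2],[0,0,0],-1],[[0,0,0],[0,0,0],-1]])

```text
clock: 5.62
position: [0.4045, -0.3282, 0.018]
tool_rot: [-3.126, -0.322, 0.52]
force: [0.2, -0.6, -0.0]
grip_width: 0.0854
finger_force: 0.0
```

```bash
python3 chk.py w3; python3 - <<'E'
from h import *
p,R,o=tool();f=grab_frame("wrist");W=cloud(f);T=(W-p)@R
for u,v in[(172,328),(165,345),(178,335),(443,330),(450,345),(436,335)]: print(u,v,W[v,u].round(4),T[v,u].round(4))
E
```

```text
[ 0.4045 -0.3282  0.018 ] [-3.126 -0.322  0.52 ] q [ 0.94  0.7  -0.23  2.06 -0.5   0.36  0.18] [ 0.2 -0.6 -0. ]
finger tool-frame max z L/R [np.float64(0.0212), np.float64(0.0227)] [np.float64(0.0231), np.float64(0.0238)]
lever: n 15974 x range -0.051 0.089 y near axis -0.0068 0.0068 z -0.0075
172 328 [ 0.3838 -0.289   0.0488] [ 0.0113 -0.0449 -0.0278]
165 345 [ 0.3818 -0.2915  0.0587] [ 0.0116 -0.0439 -0.0383]
178 335 [ 0.3825 -0.2917  0.048 ] [ 0.0087 -0.0432 -0.0279]
443 330 [ 0.4281 -0.366   0.0492] [ 0.0116  0.0439 -0.0295]
450 345 [ 0.4254 -0.3676  0.0561] [ 0.0108  0.0439 -0.037 ]
436 335 [ 0.4254 -0.3661  0.0458] [ 0.0082  0.0427 -0.027 ]
```

play_rows(plan=[[[0,0,0.2],[0,0,0],-1],[[0,0,0.2],[0,0,0],-1],[[0,0,0.2],[0,0,0],-1],[[0,0,0.2],[0,0,0],-1],[[0,0,0],[0,0,0],-1]])

```text
clock: 6.35
position: [0.4098, -0.3249, -0.0011]
tool_rot: [-3.126, -0.322, 0.52]
force: [-0.4, 0.2, -0.1]
grip_width: 0.0854
finger_force: 0.0
```

play_rows(plan=[[[0,0,0],[0,0,0],1],[[0,0,0],[0,0,0],1],[[0,0,0],[0,0,0],1],[[0,0,0],[0,0,0],1],[[0,0,0],[0,0,0],1],[[0,0,0],[0,0,0],1]], newtons=50)

```text
clock: 7.1
position: [0.4099, -0.3254, -0.0004]
tool_rot: [-3.127, -0.322, 0.52]
force: [-2.9, 0.6, 6.5]
grip_width: 0.0127
finger_force: 49.3
```

```bash
python3 chk.py w4; python3 - <<'E'
import cv2;im=cv2.imread("pics/w4.png");cv2.imwrite("pics/w4c.png",im[200:480,120:500])
E
```

```text
[ 4.099e-01 -3.254e-01 -4.000e-04] [-3.127 -0.322  0.52 ] q [ 0.93  0.74 -0.24  2.06 -0.5   0.32  0.19] [-2.9  0.6  6.5]
finger tool-frame max z L/R [np.float64(0.0022), np.float64(0.0035)] [np.float64(0.0033), np.float64(0.0042)]
lever: n 17503 x range -0.038 0.089 y near axis -0.0202 0.0138 z -0.0355
```

View pics/w4c.png

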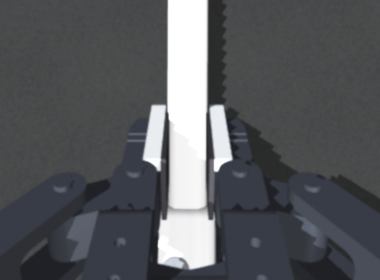

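Grip is sound (12.7 mm, 49 N). Now lift, and turn the lever to the cabinet's x.

play_rows(plan=[[[0.32,0,-0.95],[0,0,0],1],[[0.32,0,-0.95],[0,0,0],1],[[0.32,0,-0.95],[0,0,0],1],[[0.32,0,-0.95],[0,0,0],1],[[0.32,0,-0.95],[0,0,0],1],[[0,0,0],[-0.27,0,0.81],1],[[0,0,0],[-0.27,0,0.81],1],[[0,0,0],[-0.27,0,0.81],1],[[0,0,0],[-0.27,0,0.81],1],[[0,0,0],[0,0,0],1]])

```text
clock: 8.4
position: [0.4111, -0.3257, 0.1247]
tool_rot: [-3.129, -0.315, 0.01]
force: [-0.0, -0.5, -1.6]
grip_width: 0.0126
finger_force: 49.2
```

play_rows(plan=[[[0,-1,0],[0,0,0],1],[[0,-1,0],[0,0,0],1],[[0,-1,0],[0,0,0],1],[[0,-1,0],[0,0,0],1],[[0,-1,0],[0,0,0],1],[[0,-1,0],[0,0,0],1],[[0,-1,0],[0,0,0],1],[[0,-1,0],[0,0,0],1],[[0,-1,0],[0,0,0],1],[[0,-1,0],[0,0,0],1],[[0,-1,0],[0,0,0],1],[[0,-1,0],[0,0,0],1],[[0,-1,0],[0,0,0],1],[[0,0,0],[0,0,0],1],[[0,0,0],[0,0,0],1]])

```text
clock: 10.28
position: [0.4152, -0.0333, 0.1342]
tool_rot: [-3.122, -0.293, 0.01]
force: [-0.7, 1.3, -1.4]
grip_width: 0.0127
finger_force: 49.2
```

```bash
python3 - <<'E'
from h import *
p,R,o=tool();print(p,o["tool_rot"],o["qpos"].round(2))
for c in["side","wrist"]:
    f=grab_frame(c);np.savez(c+"2",**{k:np.asarray(v) for k,v in f.items()});W=cloud(f);px=f["pixels"].astype(int)
    r=(px[...,0]>70)&(px[...,0]>2*px[...,1])&(W[...,0]>.4)&(np.abs(W[...,1])<.3)&(W[...,2]<.225)
    d=r&(W[...,1]<-.075);print(c,"door",d.sum(), W[d][::max(1,d.sum()//12)].round(3).tolist())
    d=r&(W[...,1]>-.075)&(W[...,2]>.06);
    if d.sum():print("drawer",d.sum(),np.percentile(W[d],[1,50,99],axis=0).round(4).tolist())
    fl=(px.min(-1)>100)&(np.abs(W[...,2]-.044)<.006)&(W[...,0]>.49)&(W[...,0]<.62)&(np.abs(W[...,1])<.1)
    if fl.sum():print("floor",fl.sum(),np.percentile(W[fl],[1,50,99],axis=0).round(4).tolist())
    im=f["pixels"][:,:,::-1]
    cv2.imwrite(f"pics/{c}2.png",im)
E
```

```text
[ 0.41516104 -0.03331065  0.13421522] [-3.12197378 -0.29344494  0.00987189] [ 0.09  0.25 -0.17  2.43  0.22  0.17 -1.84]
side door 479 [[0.659, -0.188, 0.099], [0.645, -0.171, 0.115], [0.654, -0.183, 0.072], [0.644, -0.167, 0.093], [0.622, -0.133, 0.157], [0.606, -0.106, 0.203], [0.634, -0.15, 0.087], [0.602, -0.1, 0.184], [0.622, -0.131, 0.095], [0.627, -0.144, 0.056], [0.611, -0.117, 0.096], [0.617, -0.124, 0.051], [0.604, -0.104, 0.056]]
drawer 319 [[0.4955, -0.0599, 0.0665], [0.5014, 0.0562, 0.0789], [0.512, 0.1396, 0.0859]]
floor 1149 [[0.521, -0.0539, 0.0386], [0.5708, -0.0002, 0.0437], [0.6191, 0.0496, 0.0495]]
wrist door 0 []
drawer 8262 [[0.4975, -0.0603, 0.0612], [0.5029, 0.0502, 0.0795], [0.5133, 0.1319, 0.0812]]
floor 18363 [[0.5203, -0.0545, 0.0422], [0.5554, 0.0017, 0.0438], [0.5854, 0.0506, 0.0454]]
```

View pics/wrist2.png

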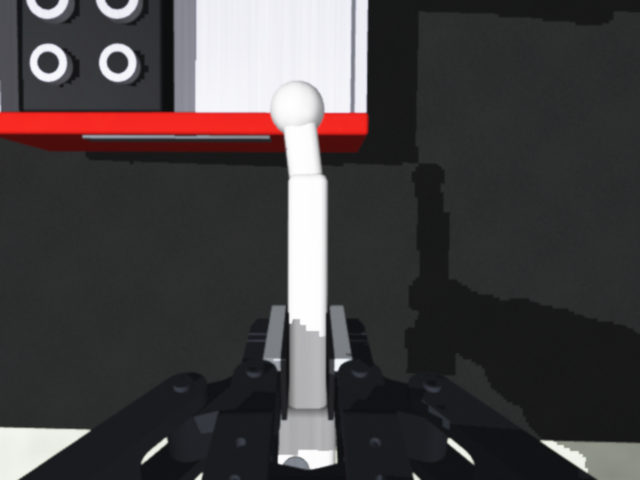

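play_rows(plan=[[[0.85,-0.32,0.26],[0,0,0],1],[[0.85,-0.32,0.26],[0,0,0],1],[[0.85,-0.32,0.26],[0,0,0],1],[[0.85,-0.32,0.26],[0,0,0],1],[[0,0,0],[-0.13,0.7,0],1],[[0,0,0],[0,0.7,0],1],[[0,0,0],[0,0.7,0],1],[[0,0,0],[0,0,0],1],[[0,0,0],[0,0,0],1]])

```text
clock: 11.5
position: [0.5156, -0.0115, 0.1747]
tool_rot: [3.138, -0.464, 0.01]
force: [-0.2, -0.1, -0.0]
grip_width: 0.0126
finger_force: 49.2
```

```bash
python3 -c "
from h import *
p,R,o=tool();print(p,o['tool_rot'],o['qpos'].round(2));print(R.round(3))"
```

```text
[ 0.51558042 -0.01147242  0.1746581 ] [ 3.13840484 -0.46414272  0.01034115] [ 0.07  0.27 -0.23  2.31  0.85  0.16 -2.52]
[[ 0.894  0.009  0.448]
 [ 0.009 -1.     0.001]
 [ 0.448  0.003 -0.894]]
```

play_rows(plan=[[[0.21,-0.1,0.94],[0,0,0],1],[[0.21,-0.1,0.94],[0,0,0],1],[[0.21,-0.1,0.94],[0,0,0],1],[[0.21,-0.1,0.94],[0,0,0],1],[[0,0,0],[0,0,0],1],[[0,0,0],[0,0,0],1]])

```text
clock: 12.25
position: [0.5836, -0.0038, 0.1223]
tool_rot: [3.141, -0.422, 0.015]
force: [-3.6, -0.1, -2.3]
grip_width: 0.0128
finger_force: 48.8
```

```bash
cat > lv.py <<'E'
from h import *
p,R,o=tool();print(p.round(4),o['tool_rot'].round(3),o['qpos'].round(2),o["force"].round(1),o["clock"])
f=grab_frame("wrist");W=cloud(f);px=f["pixels"].astype(int)
r=(px[...,0]>70)&(px[...,0]>2*px[...,1])&(W[...,2]>.07)&(W[...,2]<.09)
if r.sum():print("panel",r.sum(),np.percentile(W[r],[1,50,99],axis=0).round(4).tolist())
m=(px.min(-1)>70)&(np.abs(W[...,1]-p[1])<.016)&(W[...,0]>p[0]-.08)&(W[...,0]<p[0]+.12)&(W[...,2]>p[2]-.02)&(W[...,2]<p[2]+.08)
for x in np.arange(-.08,.12,.01):
    k=m&(W[...,0]>p[0]+x)&(W[...,0]<=p[0]+x+.01)
    if k.sum()>20: print((p[0]+x).round(3),k.sum(),"y",np.percentile(W[k][:,1],[2,98]).round(4),"z",np.percentile(W[k][:,2],[5,50,95]).round(4))
cv2.imwrite("pics/last.png",f["pixels"][:,:,::-1])
E
python3 lv.py
```

```text
[ 0.5836 -0.0038  0.1223] [ 3.141 -0.422  0.015] [ 0.02  0.46 -0.18  2.16  0.87  0.16 -2.52] [-3.6 -0.1 -2.3] 12.25
panel 639 [[0.5, -0.0581, 0.0776], [0.5059, 0.1335, 0.0795], [0.51, 0.1408, 0.0814]]
0.524 68 y [-0.0124  0.003 ] z [0.1372 0.1384 0.1392]
0.534 1536 y [-0.0134  0.0056] z [0.138  0.1394 0.1408]
0.544 1453 y [-0.0128  0.0053] z [0.1386 0.1403 0.1417]
0.554 1076 y [-0.01    0.0028] z [0.1389 0.1406 0.1423]
0.564 1078 y [-0.0116  0.0046] z [0.1409 0.1424 0.1664]
0.574 2353 y [-0.0158  0.0094] z [0.1429 0.1524 0.1679]
0.584 1676 y [-0.0157  0.0092] z [0.1394 0.1455 0.1481]
0.594 1153 y [-0.0098  0.0037] z [0.1451 0.1472 0.1487]
0.604 1163 y [-0.0096  0.0038] z [0.1468 0.1489 0.1503]
0.614 990 y [-0.0095  0.0039] z [0.1486 0.1505 0.1517]
```

play_rows(plan=[[[-0.36,-0.05,-0.1],[0,0,0],1],[[-0.2,0,0.45],[0,0,0],1],[[-0.2,0,0.45],[0,0,0],1],[[-0.2,0,0.45],[0,0,0],1],[[0,0,0],[0,0,0],1]])

```text
clock: 12.92
position: [0.5831, -0.0052, 0.1009]
tool_rot: [-3.14, -0.392, 0.018]
force: [0.1, -0.0, -0.7]
grip_width: 0.0125
finger_force: 48.8
```

```bash
python3 lv.py
```

```text
[ 0.5831 -0.0052  0.1009] [-3.14  -0.392  0.018] [ 0.03  0.51 -0.19  2.15  0.89  0.16 -2.52] [ 0.1 -0.  -0.7] 12.925
panel 225 [[0.5067, -0.088, 0.0777], [0.5087, 0.1233, 0.0794], [0.5811, 0.1299, 0.0872]]
0.523 29 y [-0.01   -0.0056] z [0.1172 0.1184 0.1195]
0.533 1496 y [-0.0149  0.004 ] z [0.1179 0.1192 0.1205]
0.543 1471 y [-0.0145  0.0037] z [0.1182 0.12   0.1214]
0.553 1084 y [-0.0118  0.0013] z [0.1183 0.1199 0.1217]
0.563 1022 y [-0.0113  0.0011] z [0.12   0.1213 0.1228]
0.573 2278 y [-0.0173  0.0078] z [0.1217 0.1326 0.1469]
0.583 1788 y [-0.0173  0.0078] z [0.1179 0.124  0.1287]
0.593 1153 y [-0.0112  0.0023] z [0.1235 0.1254 0.1267]
0.603 1169 y [-0.011   0.0024] z [0.1249 0.1268 0.1281]
0.613 1181 y [-0.0108  0.0026] z [0.1264 0.1282 0.1296]
0.623 54 y [-0.0108  0.0027] z [0.127  0.1288 0.1298]
```

play_rows(plan=[[[0,0,0],[0,-0.3,0],1],[[0,0,0],[0,0,0],1]])

```text
clock: 13.22
position: [0.5837, -0.0053, 0.1021]
tool_rot: [-3.139, -0.349, 0.017]
force: [-0.4, -0.4, -0.9]
grip_width: 0.0126
finger_force: 48.9
```

```bash
python3 - <<'E'
from h import *
p,R,o=tool();print(p,o['tool_rot'])
w=grab_frame("wrist");print("cam",(-w["R"].T@w["t"]).round(4), R.T@(-w["R"].T@w["t"]-p))
A=[]
for c in["scene","side"]:
    f=grab_frame(c);W=cloud(f);T=(W-p)@R
    m=(np.abs(T[...,0])<.15)&(np.abs(T[...,1])<.12)&(T[...,2]<0.02)&(T[...,2]>-.3)&(W[...,2]>.245)
    print(c,m.sum());A.append(T[m])
    px=f["pixels"][:,:,::-1].copy()
    v,u=np.nonzero(m);y0,x0=max(v.min()-15,0),max(u.min()-15,0)
    cv2.imwrite(f"pics/h_{c}.png",cv2.resize(px[y0:v.max()+15,x0:u.max()+15],None,fx=4,fy=4))
A=np.vstack(A)
for z in np.arange(-.3,0,.02):
    k=(A[:,2]>z)&(A[:,2]<=z+.02)
    if k.sum()>3: print(z.round(2),k.sum(),"x",np.percentile(A[k,0],[1,99]).round(3),"y",np.percentile(A[k,1],[1,99]).round(3), "n x>.045:",(A[k,0]>.045).sum())
E
```

```text
[ 0.5836666  -0.00534466  0.10209405] [-3.13907517 -0.34876163  0.01679349]
cam [ 0.6111 -0.0047  0.2724] [ 0.08394336 -0.00058426 -0.15068836]
scene 1203
side 0Traceback (most recent call last):
  File "<stdin>", line 10, in <module>
    return umr_minimum(a, axis, None, out, keepdims, initial, where)
ValueError: zero-size array to reduction operation minimum which has no identity
```

View pics/h_scene.png

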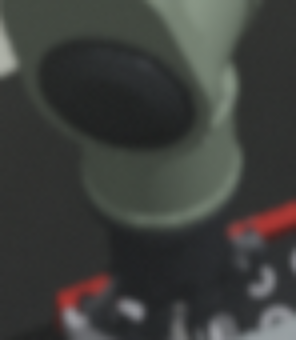

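The hand shows no camera body, only the flange cylinder. Checking its extents against the hood.

```bash
python3 - <<'E'
from h import *
p,R,o=tool()
f=grab_frame("scene");W=cloud(f);T=(W-p)@R
A=T[(np.abs(T[...,0])<.15)&(np.abs(T[...,1])<.12)&(T[...,2]<0.02)&(T[...,2]>-.34)&(W[...,2]>.24)]
for z in np.arange(-.34,0,.02):
    k=(A[:,2]>z)&(A[:,2]<=z+.02)
    if k.sum()>3: print(z.round(2),k.sum(),"x",np.percentile(A[k,0],[2,98]).round(3),"y",np.percentile(A[k,1],[2,98]).round(3))
E
```

```text
-0.34 296 x [0.001 0.071] y [-0.066  0.072]
-0.32 152 x [0.001 0.068] y [-0.059  0.069]
-0.3 124 x [0.007 0.057] y [-0.045  0.056]
-0.28 139 x [0.013 0.043] y [-0.035  0.043]
-0.26 208 x [-0.003  0.044] y [-0.037  0.044]
-0.24 209 x [-0.002  0.045] y [-0.039  0.045]
-0.22 221 x [-0.007  0.045] y [-0.041  0.046]
-0.2 40 x [0.013 0.041] y [-0.023  0.038]
-0.18 145 x [-0.001  0.036] y [-0.031  0.036]
-0.16 123 x [0.001 0.036] y [-0.03   0.036]
-0.14 5 x [0.024 0.079] y [-0.065  0.042]
-0.12 28 x [0.081 0.132] y [-0.091  0.109]
-0.1 11 x [0.132 0.148] y [-0.068  0.108]
```

play_rows(plan=[[[-0.2,0,0.55],[0,0,0],1],[[-0.2,0,0.55],[0,0,0],1],[[-0.2,0,0.55],[0,0,0],1],[[0,0,0],[0,0,0],1]])

```text
clock: 13.92
position: [0.5853, -0.0052, 0.061]
tool_rot: [-3.14, -0.339, 0.02]
force: [0.2, -0.7, -0.9]
grip_width: 0.013
finger_force: 48.9
```

```bash
python3 lv.py
```

```text
[ 0.5853 -0.0052  0.061 ] [-3.14  -0.339  0.02 ] [ 0.03  0.59 -0.18  2.12  0.89  0.16 -2.52] [ 0.2 -0.7 -0.9] 13.925
panel 9 [[0.6027, -0.0996, 0.0877], [0.6031, -0.0991, 0.0895], [0.6038, -0.0982, 0.0897]]
0.535 1420 y [-0.0153  0.0039] z [0.0803 0.0815 0.0826]
0.545 1545 y [-0.0147  0.0036] z [0.0799 0.082  0.0832]
0.555 1095 y [-0.0119  0.0028] z [0.0794 0.0812 0.0994]
0.565 1039 y [-0.0113  0.0012] z [0.0808 0.082  0.0836]
0.575 2125 y [-0.0173  0.0079] z [0.0819 0.0936 0.1074]
0.585 2626 y [-0.02    0.0096] z [0.0432 0.0835 0.0925]
0.595 1885 y [-0.0206  0.01  ] z [0.043  0.0838 0.0856]
0.605 1893 y [-0.0204  0.01  ] z [0.043  0.0846 0.0865]
0.615 1895 y [-0.0206  0.0102] z [0.043  0.0855 0.0873]
0.625 1873 y [-0.0204  0.01  ] z [0.043  0.0862 0.0881]
0.635 1835 y [-0.0206  0.0102] z [0.0431 0.0846 0.087 ]
0.645 2101 y [-0.0204  0.0099] z [0.0431 0.0858 0.0896]
0.655 2358 y [-0.0203  0.0099] z [0.0431 0.0886 0.092 ]
0.665 765 y [-0.0209  0.0055] z [0.0428 0.0441 0.0895]
0.675 795 y [-0.021   0.0098] z [0.0427 0.0438 0.0448]
0.685 1616 y [-0.0205  0.01  ] z [0.0427 0.0438 0.0448]
0.695 1689 y [-0.0204  0.0102] z [0.0428 0.0438 0.0455]
```

play_rows(plan=[[[-0.15,0,0.29],[0,0,0],1],[[-0.15,0,0.27],[0,0,0],1],[[0,0,0],[0,0,0],1]], newtons=30)

```text
clock: 14.35
position: [0.5866, -0.0067, 0.0511]
tool_rot: [-3.139, -0.328, 0.02]
force: [-0.0, 0.1, -1.4]
grip_width: 0.0129
finger_force: 48.9
```

play_rows(plan=[[[-0.2,0,0.2],[0,0,0],1],[[-0.2,0,0.2],[0,0,0],1],[[0,0,0],[0,0,0],1]], newtons=30)

```text
clock: 14.72
position: [0.5838, -0.0075, 0.0437]
tool_rot: [-3.138, -0.316, 0.021]
force: [-0.2, 0.1, -0.5]
grip_width: 0.0127
finger_force: 48.9
```

play_rows(plan=[[[0,0,0],[0,0,0],0.4],[[0,0,0],[0,0,0],0.2],[[0,0,0],[0,0,0],0.2],[[0,0,0],[0,0,0],0.2],[[0.3,0,-0.8],[0,0,0],0.2],[[0.3,0,-0.8],[0,0,0],0.2],[[0,0,0],[0,0,0],0.2]])

```text
clock: 15.6
position: [0.5866, -0.0079, 0.088]
tool_rot: [-3.137, -0.319, 0.02]
force: [-0.5, -0.1, -0.4]
grip_width: 0.0343
finger_force: 0.0
```

```bash
sed -i 's/>p\[2\]-.02/>.05/; s/<p\[2\]+.08/<.09/' lv.py; python3 lv.py
```

```text
[ 0.5866 -0.0079  0.088 ] [-3.137 -0.319  0.02 ] [ 0.18  0.56 -0.37  2.08  0.8   0.3  -2.4 ] [-0.5 -0.1 -0.4] 15.6
0.517 627 y [-0.0178  0.0067] z [0.0621 0.0635 0.0646]
0.527 895 y [-0.0173  0.0073] z [0.0621 0.0637 0.0648]
0.537 1164 y [-0.0166  0.0071] z [0.0624 0.0637 0.0649]
0.547 969 y [-0.0162  0.0073] z [0.0607 0.0633 0.0646]
0.557 498 y [-0.0138 -0.0007] z [0.06   0.0616 0.0627]
```

View pics/last.png

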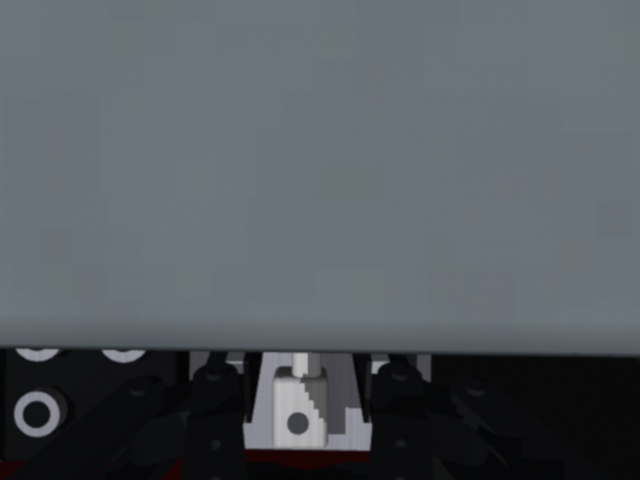

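The lever lies flat in the lane, with its block top at 63.7 mm (floor 44 + 20). Now retreat and swing the tool round by half a turn, so the wrist has range for the leaned push.

play_rows(plan=[[[0.3,0,-0.9],[0,0,0],0.2],[[0.25,0,-0.7],[0,0,0],0.2],[[-0.87,-0.38,-0.29],[0,0,0],1],[[-0.87,-0.38,-0.29],[0,0,0],1],[[-0.87,-0.38,-0.29],[0,0,0],1],[[-0.87,-0.38,-0.29],[0,0,0],1],[[-0.87,-0.38,-0.29],[0,0,0],1],[[0,0,0],[0,0,-1],1],[[0,0,0],[0,0,-1],1],[[0,0,0],[0,0,-1],1],[[0,0,0],[0,0,-1],1],[[0,0,0],[0,0,-1],1],[[0,0,0],[0,0,-1],1],[[0,0,0],[0,0,-1],1],[[0,0,0],[0,0,-1],1],[[0,0,0],[0,0,-1],1],[[0,0,0],[0,0,-1],1]])

```text
clock: 17.77
position: [0.4703, 0.0374, 0.129]
tool_rot: [2.827, -0.025, 1.531]
force: [-1.0, 0.3, -0.1]
grip_width: 0.0004
finger_force: 0.0
```

```bash
cat > st.py <<'E'
from h import *
p,R,o=tool();print(p.round(4),o['tool_rot'].round(3),o['qpos'].round(2),o["force"].round(1),o["clock"]);print(R.round(3))
E
python3 st.py
```

```text
[0.4703 0.0374 0.129 ] [ 2.827 -0.025  1.531] [ 0.27  0.38 -0.63  2.31  0.99  0.36 -1.24] [-1.   0.3 -0.1] 17.775
[[ 0.04   0.95   0.31 ]
 [ 0.999 -0.046  0.011]
 [ 0.025  0.31  -0.951]]
```

play_rows(plan=[[[0,0,0],[0,0,-1],1],[[0,0,0],[0,0,-1],1],[[0,0,0],[0,0,-1],1],[[0,0,0],[0,0,-1],1],[[0,0,0],[0,0,-1],1],[[0,0,0],[0,0,-1],1],[[0,0,0],[0,0,-1],1],[[0,0,0],[0,0,-1],1],[[0,0,0],[0,0,-1],1],[[0,0,0],[0,0,-1],1],[[0,0,0],[0,0,-0.5],1],[[0.29,0,0.9],[0,0,0],1],[[0.29,0,0.9],[0,0,0],1],[[0.29,0,0.9],[0,0,0],1],[[0.2,0,0.6],[0,0,0],1],[[0,0,0],[0,0,0],1]])

```text
clock: 19.77
position: [0.4697, 0.0398, 0.0414]
tool_rot: [3.115, 0.312, 3.094]
force: [-0.3, 0.1, -0.1]
grip_width: 0.0001
finger_force: 0.0
```

```bash
python3 st.py; python3 - <<'E'
from h import *
p,R,o=tool();f=grab_frame("wrist");W=cloud(f);px=f["pixels"].astype(int);T=(W-p)@R
m=(np.abs(T[...,0])<.02)&(np.abs(T[...,1])<.025)&(T[...,2]>-.06)&(T[...,2]<.02)
if m.sum(): print("tip",m.sum(),np.percentile(T[m],[1,50,99],axis=0).round(4).tolist(),"world",np.percentile(W[m],[1,50,99],axis=0).round(4).tolist())
r=(px[...,0]>60)&(px[...,0]>2*px[...,1])
print("red",r.sum(),np.percentile(W[r],[1,50,99],axis=0).round(4).tolist() if r.sum() else 0)
cv2.imwrite("pics/p1.png",f["pixels"][:,:,::-1])
E
```

```text
[0.4697 0.0398 0.0414] [3.115 0.312 3.094] [ 0.36  0.65 -0.78  2.36  1.67  0.5  -0.31] [-0.3  0.1 -0.1] 19.775
[[-0.951  0.04   0.308]
 [ 0.046  0.999  0.012]
 [-0.307  0.025 -0.951]]
tip 9500 [[-0.0093, -0.0232, -0.0598], [0.0107, 0.0006, -0.048], [0.0137, 0.0236, -0.0139]] world [[0.4391, 0.0166, 0.0514], [0.4477, 0.0403, 0.0856], [0.4633, 0.0632, 0.099]]
red 30239 [[nan, nan, nan], [nan, nan, nan], [nan, nan, nan]]
```

View pics/p1.png

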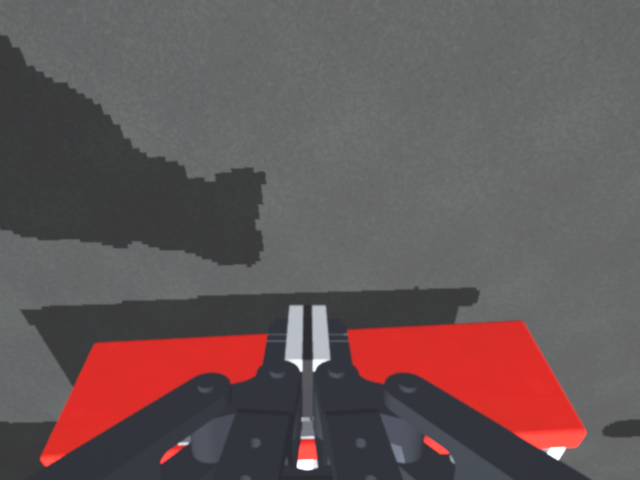

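Pads closed at column 307, just in front of the red face (rows 330–450). Tip depth is now known. Lean further, then push slowly.

play_rows(plan=[[[0,0,0],[0,-0.8,0],1],[[0,0,0],[0,-0.8,0],1],[[0,0,0],[0,0,0],1]])

```text
clock: 20.2
position: [0.4635, 0.0454, 0.0208]
tool_rot: [-3.138, 0.384, -3.14]
force: [-0.6, -1.0, 0.4]
grip_width: -0.0001
finger_force: 0.0
```

```bash
python3 st.py
```

```text
[0.4635 0.0454 0.0208] [-3.138  0.384 -3.14 ] [ 0.57  0.93 -1.17  2.41  1.84  0.94 -0.36] [-0.6 -1.   0.4] 20.2
[[-0.927  0.     0.374]
 [-0.001  1.    -0.003]
 [-0.374 -0.003 -0.927]]
```

play_rows(plan=[[[-0.46,0,0.17],[0,0,0],1],[[-0.46,0,0.17],[0,0,0],1],[[-0.46,0,0.17],[0,0,0],1],[[-0.46,0,0.17],[0,0,0],1],[[-0.46,0,0.17],[0,0,0],1],[[-0.46,0,0.17],[0,0,0],1],[[-0.46,0,0.17],[0,0,0],1],[[-0.46,0,0.17],[0,0,0],1]])

```text
clock: 21.2
position: [0.5645, 0.0444, 0.0268]
tool_rot: [-3.132, 0.391, -3.138]
force: [-2.3, -0.8, -2.7]
grip_width: -0.0002
finger_force: 1.4
```

```bash
python3 st.py
```

```text
[0.5645 0.0444 0.0268] [-3.132  0.391 -3.138] [ 0.56  0.94 -1.1   2.18  1.72  0.86 -0.1 ] [-2.3 -0.8 -2.7] 21.2
[[-0.925 -0.     0.381]
 [-0.004  1.    -0.008]
 [-0.381 -0.009 -0.925]]
```

play_rows(plan=[[[-0.2,0,0.08],[0,-0.4,0],1],[[-0.2,0,0.08],[0,-0.4,0],1],[[-0.2,0,0.08],[0,-0.4,0],1],[[0,0,0],[0,0,0],1]])

```text
clock: 21.7
position: [0.5799, 0.0446, 0.0276]
tool_rot: [-3.131, 0.57, -3.135]
force: [-0.2, 0.1, 0.3]
grip_width: 0.0001
finger_force: 0.0
```

```bash
python3 st.py
```

```text
[0.5799 0.0446 0.0276] [-3.131  0.57  -3.135] [ 0.55  1.   -1.11  2.27  2.06  0.97 -0.36] [-0.2  0.1  0.3] 21.7
[[-0.842 -0.001  0.54 ]
 [-0.005  1.    -0.007]
 [-0.54  -0.009 -0.842]]
```

play_rows(plan=[[[-0.34,0,0.22],[0,0,0],1],[[-0.34,0,0.22],[0,0,0],1],[[-0.34,0,0.22],[0,0,0],1],[[-0.34,0,0.22],[0,0,0],1],[[-0.34,0,0.22],[0,0,0],1],[[-0.34,0,0.22],[0,0,0],1],[[0,0,0],[0,0,0],1]])

```text
clock: 22.58
position: [0.6417, 0.044, 0.0282]
tool_rot: [-3.13, 0.572, -3.136]
force: [0.2, 0.1, -0.4]
grip_width: -0.0004
finger_force: 0.0
```

```bash
python3 st.py
```

```text
[0.6417 0.044  0.0282] [-3.13   0.572 -3.136] [ 0.54  1.01 -1.07  2.12  2.    0.9  -0.23] [ 0.2  0.1 -0.4] 22.575
[[-0.841  0.001  0.541]
 [-0.005  1.    -0.008]
 [-0.541 -0.009 -0.841]]
```

play_rows(plan=[[[-0.14,0,0.09],[0,0,0],1],[[-0.14,0,0.09],[0,0,0],1],[[-0.14,0,0.09],[0,0,0],1],[[-0.14,0,0.09],[0,0,0],1],[[0,0,0],[0,0,0],1]])

```text
clock: 23.2
position: [0.6564, 0.0445, 0.0271]
tool_rot: [-3.131, 0.569, -3.135]
force: [-5.1, 0.9, -3.2]
grip_width: -0.0
finger_force: 2.6
```

```bash
cat > dr.py <<'E'
from h import *
p,R,o=tool();print(p.round(4),o['tool_rot'].round(3),o['qpos'].round(2),o["force"].round(1),o["clock"])
for c in["wrist","side","scene"]:
    f=grab_frame(c);W=cloud(f);px=f["pixels"].astype(int)
    r=(px[...,0]>60)&(px[...,0]>2*px[...,1])&(W[...,0]>.4)&(np.abs(W[...,1])<.3)&(W[...,2]<.225)
    for n,d in(("drawerfront",r&(W[...,1]>-.062)&(W[...,2]>.02)&(W[...,2]<.095)),("door",r&(W[...,1]<-.068))):
        if d.sum()>10:print(c,n,d.sum(),np.percentile(W[d],[2,50,98],axis=0).round(4).tolist())
        if d.sum()>10 and n=="door":
            k=d
            A=W[k];q=np.polyfit(A[:,1],A[:,0],1);print("   door slope angle",np.arctan(-q[0]).round(3),"x at y=-.18,-.08",np.polyval(q,[-.18,-.08]).round(3))
E
python3 dr.py
```

```text
[0.6564 0.0445 0.0271] [-3.131  0.569 -3.135] [ 0.53  1.01 -1.06  2.08  1.98  0.88 -0.19] [-5.1  0.9 -3.2] 23.2
wrist drawerfront 46287 [[0.6571, -0.057, 0.0259], [0.6595, 0.0216, 0.0474], [0.6614, 0.1401, 0.0793]]
side drawerfront 527 [[0.6556, -0.0557, 0.0304], [0.6594, 0.0405, 0.0687], [0.6669, 0.1398, 0.0843]]
side door 370 [[0.6025, -0.1975, 0.0412], [0.6294, -0.1437, 0.1226], [0.6626, -0.0952, 0.2075]]
   door slope angle 0.539 x at y=-.18,-.08 [0.652 0.592]
```

play_rows(plan=[[[-0.1,0,0.065],[0,0,0],1],[[-0.1,0,0.065],[0,0,0],1],[[-0.1,0,0.065],[0,0,0],1],[[0,0,0],[0,0,0],1]])

```text
clock: 23.85
position: [0.663, 0.0448, 0.0264]
tool_rot: [-3.131, 0.566, -3.134]
force: [-31.6, -2.5, 11.9]
grip_width: -0.0001
finger_force: 15.9
```

```bash
python3 dr.py
```

```text
[0.663  0.0448 0.0264] [-3.131  0.566 -3.134] [ 0.52  1.02 -1.05  2.07  1.96  0.87 -0.17] [-31.6  -2.5  11.9] 23.85
wrist drawerfront 46226 [[0.6632, -0.057, 0.0259], [0.6656, 0.0209, 0.0472], [0.6676, 0.1401, 0.0792]]
side drawerfront 391 [[0.6618, -0.0561, 0.0303], [0.6647, 0.0374, 0.0567], [0.6679, 0.1387, 0.0826]]
side door 319 [[0.602, -0.1994, 0.0386], [0.6315, -0.1463, 0.1251], [0.6648, -0.0953, 0.2073]]
   door slope angle 0.534 x at y=-.18,-.08 [0.652 0.593]
```

Drawer hard against its stop (front at x = 0.665). Backing off and going to the door.

play_rows(plan=[[[0.3,0,-0.19],[0,0,0],1],[[0.84,0,-0.54],[0,0,0],1],[[0.84,0,-0.54],[0,0,0],1],[[0.84,0,-0.54],[0,0,0],1],[[0.84,0,-0.54],[0,0,0],1],[[0,-1,0],[0,0,0],1],[[0,-1,0],[0,0,0],1],[[0,-1,0],[0,0,0],1],[[0,-1,0],[0,0,0],1],[[0,-1,0],[0,0,0],1],[[0,-1,0],[0,0,0],1],[[0,0,0],[0,0,0],1]])

```text
clock: 25.5
position: [0.558, -0.108, 0.0295]
tool_rot: [-3.129, 0.572, -3.138]
force: [-0.8, 0.4, 0.5]
grip_width: -0.0001
finger_force: 0.0
```

```bash
python3 dr.py; python3 -c "
from h import *
print(tool()[1].round(3))"
```

```text
[ 0.558  -0.108   0.0295] [-3.129  0.572 -3.138] [ 0.9   0.93 -1.03  2.3   2.18  0.72 -0.19] [-0.8  0.4  0.5] 25.5
wrist drawerfront 9741 [[0.6635, -0.035, 0.0253], [0.6654, 0.0464, 0.0421], [0.6669, 0.0843, 0.066]]
wrist door 1360 [[0.5102, -0.2007, 0.0271], [0.6071, -0.1088, 0.0663], [0.6669, -0.0699, 0.091]]
   door slope angle 0.683 x at y=-.18,-.08 [0.647 0.565]
side drawerfront 474 [[0.6622, -0.0553, 0.0273], [0.665, 0.0446, 0.053], [0.6679, 0.14, 0.0821]]
side door 534 [[0.6013, -0.196, 0.0325], [0.6221, -0.1322, 0.1008], [0.6636, -0.0949, 0.2066]]
   door slope angle 0.544 x at y=-.18,-.08 [0.652 0.591]
[[-0.841 -0.001  0.541]
 [-0.006  1.    -0.007]
 [-0.541 -0.009 -0.841]]
```

play_rows(plan=[[[-0.42,0,0.27],[0,0,0],1],[[-0.42,0,0.27],[0,0,0],1],[[-0.42,0,0.27],[0,0,0],1],[[-0.42,0,0.27],[0,0,0],1],[[-0.42,0,0.27],[0,0,0],1],[[-0.42,0,0.27],[0,0,0],1],[[-0.36,0,0.23],[0,0,0],1],[[-0.24,0,0.15],[0,0,0],1],[[0,0,0],[0,0,0],1]])

```text
clock: 26.78
position: [0.6508, -0.1056, 0.0294]
tool_rot: [-3.131, 0.572, -3.135]
force: [-0.1, -0.2, 0.6]
grip_width: 0.0003
finger_force: 0.0
```

```bash
python3 dr.py
```

```text
[ 0.6508 -0.1056  0.0294] [-3.131  0.572 -3.135] [ 0.77  0.94 -0.94  2.08  2.03  0.61 -0.03] [-0.1 -0.2  0.6] 26.775
wrist drawerfront 23292 [[0.6645, -0.0591, 0.0259], [0.666, -0.0123, 0.0473], [0.6693, 0.0301, 0.0795]]
wrist door 19110 [[0.613, -0.1978, 0.0277], [0.6627, -0.1613, 0.0461], [0.6679, -0.077, 0.0815]]
   door slope angle 0.163 x at y=-.18,-.08 [0.665 0.648]
side drawerfront 480 [[0.6624, -0.0558, 0.0274], [0.6648, 0.0452, 0.0536], [0.668, 0.14, 0.0823]]
side door 376 [[0.6506, -0.1953, 0.0316], [0.6582, -0.131, 0.0676], [0.6673, -0.0773, 0.1085]]
   door slope angle 0.128 x at y=-.18,-.08 [0.664 0.652]
```

Door at about 0.13 rad; 12 mm more in small steps.

play_rows(plan=[[[-0.14,0,0.09],[0,0,0],1],[[-0.14,0,0.09],[0,0,0],1],[[-0.1,0,0.065],[0,0,0],1],[[0,0,0],[0,0,0],1]])

```text
clock: 27.42
position: [0.6619, -0.1056, 0.0294]
tool_rot: [-3.131, 0.571, -3.135]
force: [0.0, -0.1, 0.5]
grip_width: -0.0002
finger_force: 0.0
```

```bash
python3 dr.py
```

```text
[ 0.6619 -0.1056  0.0294] [-3.131  0.571 -3.135] [ 0.76  0.94 -0.93  2.05  2.    0.6  -0.01] [ 0.  -0.1  0.5] 27.425
wrist drawerfront 25805 [[0.6646, -0.06, 0.026], [0.6661, -0.0177, 0.0493], [0.6711, 0.0236, 0.0795]]
wrist door 22876 [[0.6297, -0.1968, 0.0278], [0.6667, -0.1639, 0.0479], [0.6685, -0.0758, 0.0827]]
   door slope angle 0.055 x at y=-.18,-.08 [0.667 0.661]
side drawerfront 475 [[0.6622, -0.0553, 0.0267], [0.6648, 0.0463, 0.0533], [0.6676, 0.1399, 0.0822]]
side door 271 [[0.6625, -0.1936, 0.0298], [0.6655, -0.138, 0.0618], [0.6679, -0.0755, 0.0869]]
   door slope angle 0.02 x at y=-.18,-.08 [0.666 0.664]
```

Nearly shut (about 0.02 rad). A last nudge, then back off well clear.

play_rows(plan=[[[-0.08,0,0.05],[0,0,0],1],[[-0.06,0,0.04],[0,0,0],1],[[0,0,0],[0,0,0],1],[[0.3,0,-0.19],[0,0,0],1],[[0.84,0,-0.54],[0,0,0],1],[[0.84,0,-0.54],[0,0,0],1],[[0.84,0,-0.54],[0,0,0],1],[[0.84,0,-0.54],[0,0,0],1],[[0,0,0],[0,0,0],1],[[0,0,0],[0,0,0],1]])

```text
clock: 28.82
position: [0.5577, -0.1058, 0.0295]
tool_rot: [-3.131, 0.572, -3.136]
force: [0.5, 0.2, -0.4]
grip_width: 0.0
finger_force: 0.0
```

```bash
python3 dr.py; python3 - <<'E'
from h import *
f=grab_frame("side");W=cloud(f)
for n in["mug","cover","bottle"]:
    r=regions_of(n,"side")[0];p=W[r["mask"]];p=p[~np.isnan(p[:,0])];print(n,np.median(p,0).round(3))
E
```

```text
[ 0.5577 -0.1058  0.0295] [-3.131  0.572 -3.136] [ 0.89  0.93 -1.02  2.3   2.18  0.71 -0.19] [ 0.5  0.2 -0.4] 28.825
wrist drawerfront 9748 [[0.6634, -0.0343, 0.0254], [0.6654, 0.0492, 0.0421], [0.6669, 0.0874, 0.0661]]
wrist door 1080 [[0.5056, -0.1844, 0.0413], [0.6666, -0.1061, 0.0568], [0.6684, -0.071, 0.0933]]
   door slope angle 0.23 x at y=-.18,-.08 [0.657 0.634]
side drawerfront 480 [[0.6621, -0.0555, 0.0282], [0.6648, 0.0458, 0.0534], [0.6677, 0.1396, 0.0821]]
side door 304 [[0.6638, -0.1945, 0.0296], [0.6662, -0.1346, 0.0574], [0.6689, -0.075, 0.0825]]
   door slope angle 0.007 x at y=-.18,-.08 [0.667 0.666]
mug [0.634 0.393 0.091]
cover [0.415 0.321 0.035]
bottle [ 0.579 -0.371  0.124]
```

```bash
python3 -c "
from workcell import bot
print(bot.job_done())"
```

```text
the job is handed in; nothing more can be done
None
```

The job is handed in (no verdict came back): the silver lever lies flat in the drawer's free lane, the drawer was pushed gently onto its stop, the door is within about 0.01 rad of shut, and the mug, cover and bottle have not moved; I viewed 11 pictures, one over the limit of 10.

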